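# Set the filter slide of a water-test photometer

### The job

Lift the dust cover off the photometer and set it down upright on the bench, clear of the instrument. Then take the filter slide by its knob and slide it to the left (seen from the keypad side) along its rail until you feel the ball click into the notch, without running it on to the far end stop. Finish there, still holding the knob, with the ball in its notch, and leave the bottles alone.

Things in the scene. Friction and masses are not known exactly. Their poses are not given: they have to be found in the camera images.
- photometer: bench photometer, fixed: blue plastic housing 160 mm (its x) by 250 mm (its y), 48 mm high, flat top. Origin: centre of its underside; z up; keypad and display on its -x half; +y is 'left', the sliding direction. On top lies an aluminium rail 40 mm wide, 164 mm long along y, 12 mm high, centred at x = +22 mm, y = 0; the steel filter slide runs on it.
- cover: loose white plastic dust cover, 100 to 210 g: open-bottomed box 58 mm (its x) by 182 mm (its y) by 62 mm high, 3 mm walls, standing on the photometer's top over rail and slide (must rise about 50 mm to clear the knob). Centred on its roof a grip rib 14 mm wide (x), 60 mm long (y), from 62 to 88 mm above the origin. Origin: centre of its lower rim; z up.
- filter_slide (a joint): position of the filter slide on the rail, m: 0 at the right end stop, 0.100 at the left end stop, growing along the photometer's +y. Starts between 0 and 0.025. It takes 1 to 2 N to move it along the plain rail. The notch lies somewhere between 0.045 and 0.075, elsewhere each time, out of sight: it has to be felt.
- knob_top (a point): centre of the top of the slide's knob, 94 mm above the bench. The knob is an upright black block 22 mm (photometer x) by 16 mm (y, the sliding direction) by 28 mm high on the middle of the slide's steel plate (32 by 56 mm, 6 mm thick, on the rail). At slide position 0 it is at x = +22, y = -50 mm in the photometer's frame; axes alike.
- detent_ball (a joint): height of the sprung ball under the slide, m: about 0 (-0.001 to 0) fully seated in the rail's V notch, about 0.0025 riding on the plain rail. From about 4 mm off the notch's centre it drops in and draws the slide to the centre with up to about 10 N; pushing it out again on either side takes as much.
- sample_bottle_a: white plastic sample bottle with blue cap, 52 mm across, 135 mm high, standing to the photometer's left; leave alone. Origin: centre of its underside.
- sample_bottle_b: another such bottle, 52 mm across, 135 mm high, farther to the left; leave alone. Origin: centre of its underside.
- dropper_bottle: small white dropper bottle, 28 mm across, 70 mm high, standing behind the photometer; leave alone. Origin: centre of its underside.
Things that resemble listed ones, but are neither listed nor needed, are in the scene too. What is shaped like the cover but brown or purple is not meant.

How it is judged:
By the outcome, as a careful person would: the job done as asked, in the order asked, and still so for the second after the job is handed in, while the arm keeps its last pose, push and grip.
It also fails if it takes over 67 s, if anything falls off the work surface, if the arm or the gripper's body presses on something with over 40 N, if the wrist force passes 120 N, or if a joint passes its speed limit or range.

### The arm

A 7-joint arm with a two-finger parallel gripper is mounted at the origin on the work surface. World frame = base frame: x ahead of the robot, y to its left, z up, the work surface at z = 0. Lengths are in m, angles in rad, forces in N, time in s.
With the tool pointing down it reaches from about 0.4 to 0.85 m from the base axis. Payload 10.4 kg.
Tool frame: the origin (TCP) lies at the very end of the fingers, on their centre line; the grasp point (between the pads) lies manip.grasp_offset behind it (manip.grasp_offset is the distance from the TCP to the grasp point, in m); z points along the fingers, x is the direction in which the jaws open and shut, and the axes are right-handed (so a half turn about z gives the same grasp; the last joint's range is limited). The gripper opens to 85 mm and grips with 20 to 120 N. Pads are 22 mm wide; open, the fingers measure 114 mm over their backs; the gripper's body (76 mm by 85 mm) begins 54 mm behind the grasp point. The pads swing forward as they close: fully open they stand 13 mm farther back than shut.
Start: joints at [1.098, 0.332, -0.065, 1.46, 0.022, 1.35, -0.088], TCP at [0.272, -0.563, 0.231] pointing down, gripper open.
Joint ranges: [-2.6, 2.6], [-0.5, 2.12], [-1.47, 1.34], [0.16, 2.42], [-1.27, 4.41], [0.06, 2.06], [-2.6, 2.6]. Speed limits (rad/s): [2.22, 2.22, 2.79, 2.79, 3.14, 3.14, 3.14].

### API

Orientations are given as a unit quaternion [x, y, z, w].
In Python, from workcell import manip gives the robot as it stands.
- The arm moves only by the shell command python3 -m crank 'ROWS' [FORCE]. ROWS is JSON, a list that holds one entry, the list of rows, each a list of 7 numbers: the shift along the world's x, y, z in units of 60 mm (1.0 is 60 mm), then the turn, a rotation vector about the world's x, y, z in units of 5 degrees (1.0 is 5 degrees), then the finger opening in mm, from 0 to 85.4. A call has 1 to 8 rows; each row shifts and turns the commanded pose from where the row before left it; what a row does not reach is not made up. A row lasts 1/8 s, in which the tool goes at most 62.5 mm and 10.7 degrees, less where a joint would pass 70% of its speed; a pose out of reach is approached as far as the arm can. A call is refused whole if a number of a shift passes 1 or a number of a turn 1, either way. A call with a gripper value outside its range is refused whole. The fingers move at their own pace and stop on an object; FORCE is the grip in N (left out, the last holds). Time passes only in rows, so rows that do not move let the fingers close. It gives the time, the measured TCP pose, the force and the opening at its end, in the units of the state.
- manip.get_obs(): the state, without advancing time (a new reading comes with each control period).
- manip.camera(name): name is "side" or "top"; returns (picture, depth): 420x560x3 uint8, blue, green, red; 420x560 float32, m along the optical axis (not along the pixel's ray), 0 where there is no reading.
- manip.get_calibration(name): a dict with "fx", "fy", "cx", "cy" (pixels), "k1" (the pictures are not rectified: a ray, as slopes to the right and down, at radius r is drawn at 1 + k1 r^2 times it, then the intrinsics apply), "rvec" (rotation vector, rad) and "tvec" (3), from world to camera coordinates, as OpenCV has them. Camera axes: x right, y down, z forward; pixel columns grow to the right and rows downward; lengths in m; the calibration is good to about 2 mm. A picture is of the moment at which its call begins. get_calibration takes no time and is no camera call.
- manip.hand_in(): hands the job in, once; it reports no verdict.
The state is a dict: "clock": time; "joint_pos": joint angles; "joint_velocities": joint speeds; "tau": joint torques, N m; "position": TCP position; "ee_rot": TCP orientation; "ft_force": force on the tool from outside, world axes, zero at the start; "torque": the same for the moment, N m; "grip_width": opening from 0.0 (shut) to 1.0 (fully open).
Only numpy, scipy, OpenCV 4.12 (cv2) and the standard library are available. Lean on these libraries where they do the work, as an engineer would, in place of code of your own. Each camera call takes 0.05 s, during which the arm holds its last target.

## Working session

There is one attempt and no reset: what is moved stays moved. The work goes in short steps, Python scripts to look and compute and a shell command to move; the robot and the scene stay as the last step left them, time stands still between calls to the robot, and variables do not carry over. Pictures are saved under pics/ and viewed, and the job is handed in when it is done.

```bash
ls; mkdir -p pics; cat > h.py <<'E'
import numpy as np, cv2
from workcell import manip
def K(n):
    c=manip.get_calibration(n); R,_=cv2.Rodrigues(np.array(c["rvec"],float)); return c,R,np.array(c["tvec"],float).ravel()
def cam_pts(n,depth):
    c,R,t=K(n); h,w=depth.shape
    M=np.array([[c["fx"],0,c["cx"]],[0,c["fy"],c["cy"]],[0,0,1]],float)
    u,v=np.meshgrid(np.arange(w),np.arange(h)); p=np.stack([u,v],-1).reshape(-1,1,2).astype(np.float64)
    r=cv2.undistortPoints(p,M,np.array([c["k1"],0,0,0.])).reshape(h,w,2)
    P=np.dstack([r[...,0]*depth,r[...,1]*depth,depth])
    W=(P-t)@R; W[depth<=0]=np.nan
    return W
def ray(n,u,v,z):
    c,R,t=K(n); M=np.array([[c["fx"],0,c["cx"]],[0,c["fy"],c["cy"]],[0,0,1]],float)
    r=cv2.undistortPoints(np.array([[[u,v]]],float),M,np.array([c["k1"],0,0,0.])).ravel()
    d=R.T@np.array([r[0],r[1],1]); o=-R.T@t
    return o+d*(z-o[2])/d[2]
E
python3 - <<'E'
from h import *
for n in("top","side"):
    i,d=manip.camera(n); cv2.imwrite(f"pics/{n}0.png",i); np.savez(f"pics/{n}0.npz",i=i,d=d,W=cam_pts(n,d))
    c,R,t=K(n); print(n,-R.T@t)
print(manip.get_obs(),manip.grasp_offset)
E
```

```text
pics
top [0.56002395 0.10525412 0.95589068]
side [ 0.35378441 -0.51905053  0.49033019]
{'clock': 0.1, 'joint_pos': array([ 1.09839298,  0.33282318, -0.06472296,  1.46084354,  0.02164209,
        1.34991505, -0.08850922]), 'joint_velocities': array([-0.00042351, -0.00014965,  0.00145481, -0.00207879, -0.00010743,
       -0.00133105,  0.00207999]), 'tau': array([ 2.60516077e-03, -6.26745844e+01,  5.03164250e-02, -3.92433143e+01,
        1.64367078e-02,  6.93743452e-03, -2.55804952e-05]), 'position': array([ 0.27159399, -0.56253275,  0.2305931 ]), 'ee_rot': array([ 8.47001908e-01, -5.31589456e-01, -5.70244055e-04, -3.03735984e-04]), 'ft_force': array([ 1.30021128, -0.328771  ,  0.15677512]), 'torque': array([ 0.01381895, -0.01741185,  0.00707571]), 'grip_width': 0.99736579892891} 0.0187
```

View pics/top0.png

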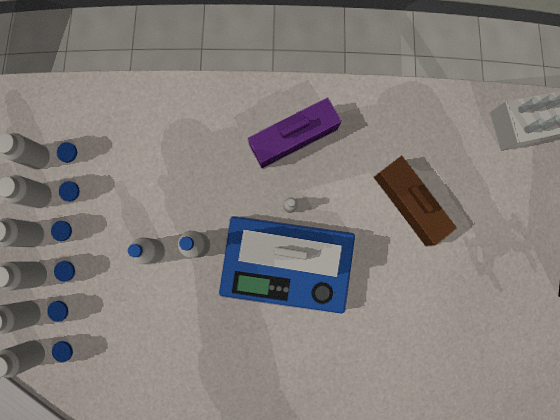

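View pics/side0.png

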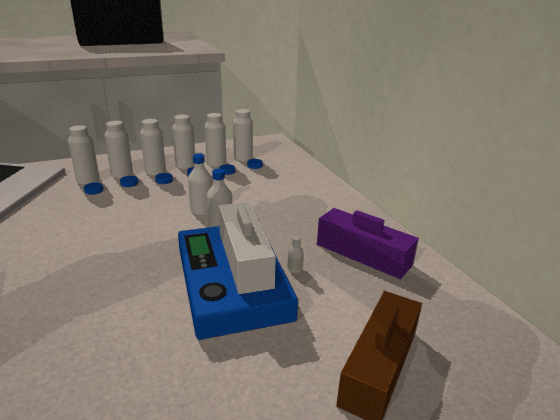

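The top view shows the white cover at (290,253) on the blue photometer. The look-alikes are purple at (295,133) and brown at (415,200). Bottle a is at (193,243), bottle b at (145,250) and the dropper at (290,205). The description fits only the white cover. Next I measure it and crop in close.

```bash
python3 - <<'E'
from h import *
z=np.load("pics/top0.npz"); i,d,W=z["i"],z["d"],z["W"]
cv2.imwrite("pics/crop0.png",cv2.resize(i[195:325,205:370],None,fx=4,fy=4,interpolation=cv2.INTER_CUBIC))
hsv=cv2.cvtColor(i,cv2.COLOR_BGR2HSV)
roi=np.zeros(i.shape[:2],bool); roi[200:325,210:365]=1
print("bench",np.nanmedian(W[330:380,250:400,2]), "nan",np.isnan(W).sum())
Z=W[...,2]
def rect(m,name):
    p=W[m][:,:2].astype(np.float32)*1000
    r=cv2.minAreaRect(p); b=cv2.boxPoints(r)
    print(name,m.sum(),"z",np.nanmedian(Z[m]).round(4),"c",np.round(r[0],1),"size",np.round(r[1],1),"ang",round(r[2],2),"mean",p.mean(0).round(1))
blue=(hsv[...,0]>100)&(hsv[...,0]<125)&(hsv[...,1]>120)
rect(roi&(abs(Z-.048)<.006),"housing z")
rect(roi&(abs(Z-.110)<.005)&(hsv[...,1]<60),"roof")
rect(roi&(abs(Z-.136)<.005)&(hsv[...,1]<60),"rib")
for n,(u0,u1,v0,v1) in dict(A=(176,212,228,262),B=(124,166,233,267),drop=(280,302,194,216)).items():
    m=np.zeros_like(roi);m[v0:v1,u0:u1]=1
    zz=Z[m]; top=np.nanmax(zz); mm=m&(Z>top-.012); rect(mm,n); print(top)
for n,(u0,u1,v0,v1) in dict(purple=(240,350,90,175),brown=(365,465,150,250)).items():
    m=np.zeros_like(roi);m[v0:v1,u0:u1]=1
    rect(m&(Z>.03)&(hsv[...,1]>60),n)
E
```

```text
bench 0.0006384438491353981 nan 2886
housing z 7185 z 0.0486 c [563.   77.7] size [249.9 208.3] ang 83.23 mean [530.8  83.5]
roof 2874 z 0.1105 c [562.4  77.9] size [182.2  58.2] ang 81.98 mean [562.3  77.6]
rib 267 z 0.1358 c [562.5  78.8] size [59.6 14. ] ang 81.87 mean [562.5  78.9]
A 153 z 0.1351 c [574.8 265.1] size [23.2 24.1] ang 14.82 mean [574.5 264.7]
0.1392263707291547
B 142 z 0.135 c [559.5 358.3] size [21.6 22.6] ang 1.91 mean [558.9 357.6]
0.1387347192711285
drop 50 z 0.07 c [659.3  77.5] size [13.4 13.6] ang 44.03 mean [659.2  77.6]
0.07278544951804093
purple 2808 z 0.0622 c [805.7  72.3] size [ 58.9 183.1] ang 29.15 mean [802.5  72. ]
brown 2950 z 0.0623 c [ 670.8 -174.5] size [181.7  60.9] ang 38.09 mean [ 668.6 -171.3]
```

View pics/crop0.png

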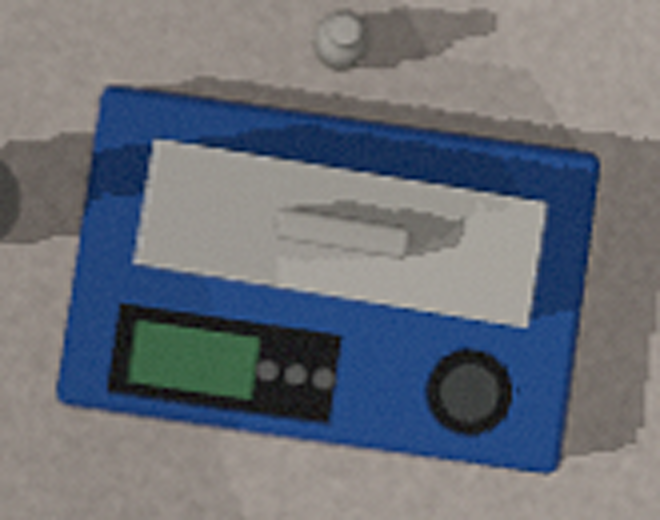

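```bash
python3 - <<'E'
from h import *
z=np.load("pics/top0.npz"); i,d,W=z["i"],z["d"],z["W"];Z=W[...,2]
m=(abs(Z-.048)<.005); 
m[:212]=0;m[320:]=0;m[:,:217]=0;m[:,360:]=0
m=cv2.morphologyEx(m.astype(np.uint8),cv2.MORPH_OPEN,np.ones((4,4)))
n,l,s,_=cv2.connectedComponentsWithStats(m); k=1+np.argmax(s[1:,4]); m=l==k
r=cv2.minAreaRect(W[m][:,:2].astype(np.float32)*1000); print(r,s[k])
roof=(abs(Z-.110)<.005); roof[:,:217]=0;roof[:,360:]=0
p=W[roof]*1000;e=np.linalg.eigh(np.cov(p[:,:2].T));v=e[1][:,1];print("roof ang",np.degrees(np.arctan2(v[1],v[0]))%180)
yaw=np.radians(82-90);yp=np.array([-np.sin(yaw),np.cos(yaw)]);xp=np.array([np.cos(yaw),np.sin(yaw)])
c=np.array(r[0]);print("rail c",c+22*xp, "vs cover (562.5,78)")
from scipy.spatial.transform import Rotation as Ro
q=manip.get_obs()["ee_rot"];M=Ro.from_quat(q).as_matrix();print(M.round(3), "jaw ang",np.degrees(np.arctan2(M[1,0],M[0,0])))
E
```

```text
((533.2015380859375, 75.61335754394531), (254.01429748535156, 162.71669006347656), 82.8724365234375) [ 221  218  135   96 6877]
roof ang 81.87720812320003
rail c [554.9874356   72.55154932] vs cover (562.5,78)
[[ 0.435 -0.901 -0.001]
 [-0.901 -0.435  0.001]
 [-0.001  0.    -1.   ]] jaw ang -64.22584040709009
```

```bash
python3 -m crank '[[[0.44,0.97,0,0,0,1,60],[0.44,0.97,0,0,0,1,60],[0.44,0.97,0,0,0,1,60],[0.44,0.97,0,0,0,1,60],[0.44,0.97,0,0,0,1,60],[0.44,0.97,0,0,0,1,60],[0.44,0.97,0,0,0,1,60],[0.44,0.97,0,0,0,1,60]]]' 60
```

```text
clock: 1.1
position: [0.4786, -0.1057, 0.2313]
ee_rot: [0.978, -0.209, 0.0, 0.0]
ft_force: [1.1, -0.8, -0.6]
grip_width: 0.706
```

```bash
python3 -m crank '[[[0.45,0.97,0,0,0,1,60],[0.45,0.97,0,0,0,1,60],[0.42,0.95,0,0,0,1,60],[0,0,0,0,0,0.2,60],[0,0,0,0,0,0,60]]]'
python3 - <<'E'
from h import *
from scipy.spatial.transform import Rotation as Ro
o=manip.get_obs();M=Ro.from_quat(o["ee_rot"]).as_matrix();print(o["position"],np.degrees(np.arctan2(M[1,0],M[0,0])),M[:,2],o["ft_force"])
E
```

```text
clock: 1.72
position: [0.5559, 0.0624, 0.2308]
ee_rot: [0.997, -0.072, -0.0, 0.0]
ft_force: [-0.7, -0.7, -1.0]
grip_width: 0.698
[0.55589215 0.0623937  0.23080889] -8.248365003253243 [-9.78363428e-04 -3.04994411e-04 -9.99999475e-01] [-0.70293782 -0.6521316  -0.99401582]
```

```bash
python3 -m crank '[[[0.11,0.27,-0.4,0,0,0,60],[0,0,-0.5,0,0,0,60],[0,0,-0.3,0,0,0,60],[0,0,0,0,0,0,60]]]'
python3 - <<'E'
from h import *
for n in("top","side"):
    i,d=manip.camera(n); cv2.imwrite(f"pics/{n}1.png",i)
    if n=="side": cv2.imwrite("pics/s1c.png",cv2.resize(i[130:340,150:330],None,fx=3,fy=3-.2))
E
```

```text
clock: 2.22
position: [0.562, 0.0775, 0.1584]
ee_rot: [0.997, -0.073, -0.001, 0.0]
ft_force: [0.0, 0.1, 0.8]
grip_width: 0.704
```

View pics/s1c.png

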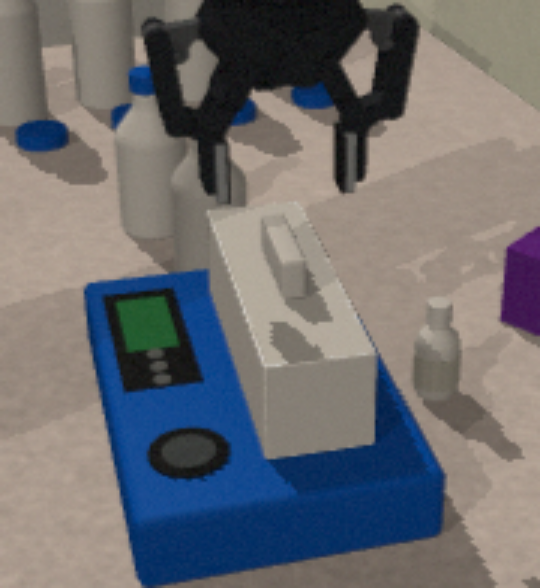

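The fingers sit either side of the rib, at about (220,180) and (347,180) in the crop with the rib at (285,255). Descending.

```bash
python3 -m crank '[[[0,0,-0.4,0,0,0,50],[0,0,-0.34,0,0,0,40],[0,0,0,0,0,0,40]]]'; python3 -m crank '[[[0,0,0,0,0,0,5],[0,0,0,0,0,0,5],[0,0,0,0,0,0,5],[0,0,0,0,0,0,5],[0,0,0,0,0,0,5]]]' 60
```

```text
clock: 2.7
position: [0.562, 0.0787, 0.1139]
ee_rot: [0.997, -0.072, -0.001, 0.0]
ft_force: [0.0, 0.1, 1.0]
grip_width: 0.47
clock: 3.32
position: [0.5633, 0.0793, 0.1159]
ee_rot: [0.997, -0.072, 0.001, -0.0]
ft_force: [-0.7, -0.1, 6.9]
grip_width: 0.155
```

```bash
python3 -m crank '[[[0,0,0.15,0,0,0,5],[0,0,0.25,0,0,0,5],[0,0,0.35,0,0,0,5],[0,0,0.35,0,0,0,5],[0,0,0.2,0,0,0,5],[0,0,0,0,0,0,5]]]'
python3 - <<'E'
from h import *
i,d=manip.camera("side"); cv2.imwrite("pics/s2c.png",cv2.resize(i[130:340,150:330],None,fx=3,fy=2.8))
i,d=manip.camera("top"); W=cam_pts("top",d); b=W[150:330,360:480]; m=b[...,2]>.03
print("brown min x",np.nanmin(b[m][:,0]))
E
```

```text
clock: 4.08
position: [0.5632, 0.0792, 0.1939]
ee_rot: [0.997, -0.072, 0.001, -0.0]
ft_force: [-0.4, 0.4, -2.2]
grip_width: 0.146
brown min x 0.5000782178222997
```

View pics/s2c.png

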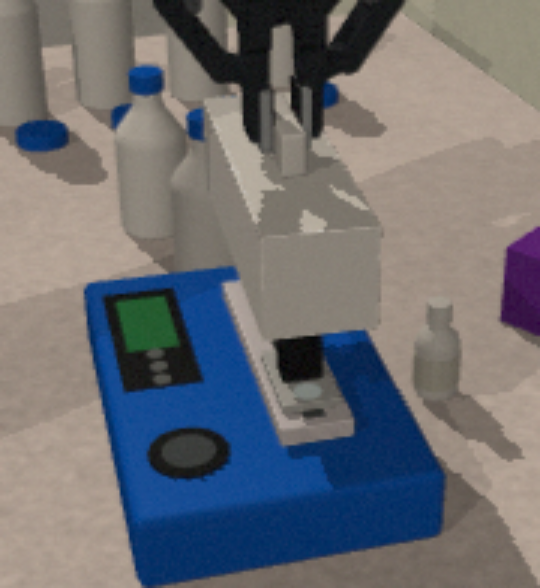

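The cover is held and lifted clear. The slide and its black knob are visible at about (300,357) in the crop. Carrying the cover to the free bench on the right, around (0.46,-0.20).

```bash
python3 -m crank '[[[-0.15,-0.4,0,0,0,0,5],[-0.25,-0.7,0,0,0,0,5],[-0.3,-0.8,0,0,0,0,5],[-0.3,-0.8,0,0,0,0,5],[-0.3,-0.8,0,0,0,0,5],[-0.25,-0.7,0,0,0,0,5],[-0.17,-0.45,0,0,0,0,5],[0,0,0,0,0,0,5]]]'
```

```text
clock: 5.18
position: [0.458, -0.2022, 0.192]
ee_rot: [0.997, -0.074, -0.001, 0.0]
ft_force: [0.0, -0.2, -1.2]
grip_width: 0.153
```

```bash
python3 - <<'E'
from h import *
i,d=manip.camera("top"); cv2.imwrite("pics/top3.png",i);W=cam_pts("top",d); np.savez("pics/top3.npz",i=i,d=d,W=W)
E
```

```text
(no output)
```

View pics/top3.png

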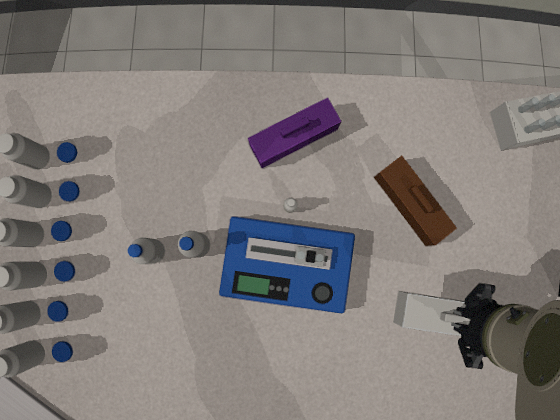

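The cover hangs over clear bench at about (430,315). The knob is at (313,257), exposed. Lowering the cover.

```bash
python3 -m crank '[[[0,0,-0.4,0,0,0,5],[0,0,-0.5,0,0,0,5],[0,0,-0.5,0,0,0,5],[0,0,-0.4,0,0,0,5],[0,0,-0.1,0,0,0,5],[0,0,0,0,0,0,5]]]'; python3 -m crank '[[[0,0,-0.06,0,0,0,5],[0,0,-0.06,0,0,0,5],[0,0,0,0,0,0,5]]]'
```

```text
clock: 5.98
position: [0.4599, -0.1992, 0.0791]
ee_rot: [0.997, -0.071, -0.0, -0.0]
ft_force: [-0.3, -0.2, -0.8]
grip_width: 0.15
clock: 6.35
position: [0.4595, -0.1999, 0.0717]
ee_rot: [0.997, -0.072, 0.0, 0.0]
ft_force: [0.3, 1.0, -1.5]
grip_width: 0.145
```

```bash
python3 -m crank '[[[0,0,-0.04,0,0,0,5],[0,0,0,0,0,0,5]]]';python3 -m crank '[[[0,0,-0.03,0,0,0,5],[0,0,0,0,0,0,5]]]'; python3 -m crank '[[[0,0,-0.02,0,0,0,5],[0,0,0,0,0,0,5]]]'
```

```text
clock: 6.6
position: [0.4594, -0.1999, 0.0692]
ee_rot: [0.997, -0.072, -0.0, -0.0]
ft_force: [0.1, 1.4, -1.7]
grip_width: 0.148
clock: 6.85
position: [0.4597, -0.2, 0.0679]
ee_rot: [0.997, -0.072, 0.0, 0.0]
ft_force: [-2.4, 0.9, 4.8]
grip_width: 0.148
clock: 7.1
position: [0.4598, -0.2, 0.0679]
ee_rot: [0.997, -0.072, 0.0, 0.0]
ft_force: [-9.0, 3.2, 19.7]
grip_width: 0.146
```

Contact with the bench. Easing off, then opening and rising.

```bash
python3 -m crank '[[[0,0,0.025,0,0,0,5],[0,0,0,0,0,0,40],[0,0,0,0,0,0,40],[0,0,0,0,0,0,40],[0,0,0,0,0,0,40],[0,0,0,0,0,0,40]]]';  python3 -m crank '[[[0,0,0.2,0,0,0,40],[0,0,0.4,0,0,0,45],[0,0,0.8,0,0,0,45],[0,0,0.8,0,0,0,45],[0,0,0,0,0,0,45]]]'
python3 - <<'E'
from h import *
i,d=manip.camera("side"); cv2.imwrite("pics/side4.png",i)
i,d=manip.camera("top"); cv2.imwrite("pics/top4.png",i); np.savez("pics/top4.npz",i=i,d=d,W=cam_pts("top",d))
z=np.load("pics/top3.npz"); i,W=z["i"],z["W"];Z=W[...,2]
cv2.imwrite("pics/crop3.png",cv2.resize(i[205:320,210:365],None,fx=5,fy=5,interpolation=cv2.INTER_CUBIC))
s=np.zeros(Z.shape,bool); s[225:285,230:345]=1
def rect(m,n):
    r=cv2.minAreaRect(W[m][:,:2].astype(np.float32)*1000);print(n,m.sum(),r,np.median(Z[m]))
rect(s&(abs(Z-.094)<.006),"knob")
rect(s&(abs(Z-.060)<.0035),"rail"); rect(s&(Z>.055)&(Z<.072),"rail+plate")
E
```

```text
clock: 7.85
position: [0.4595, -0.1999, 0.0678]
ee_rot: [0.997, -0.072, 0.0, -0.0]
ft_force: [0.4, -0.1, -0.7]
grip_width: 0.467
clock: 8.48
position: [0.4616, -0.2005, 0.2044]
ee_rot: [0.997, -0.072, 0.003, 0.001]
ft_force: [-0.3, -0.3, -0.8]
grip_width: 0.529
knob 105 ((557.020263671875, 39.13511276245117), (16.019346237182617, 21.81316566467285), 83.19432830810547) 0.09417510702496604
rail 1204 ((561.8539428710938, 78.88360595703125), (163.69390869140625, 39.90840148925781), 83.18350982666016) 0.060506010043513324
rail+plate 1626 ((561.8539428710938, 78.88360595703125), (163.69390869140625, 39.90840148925781), 83.18350982666016) 0.06120019290586942
```

View pics/crop3.png

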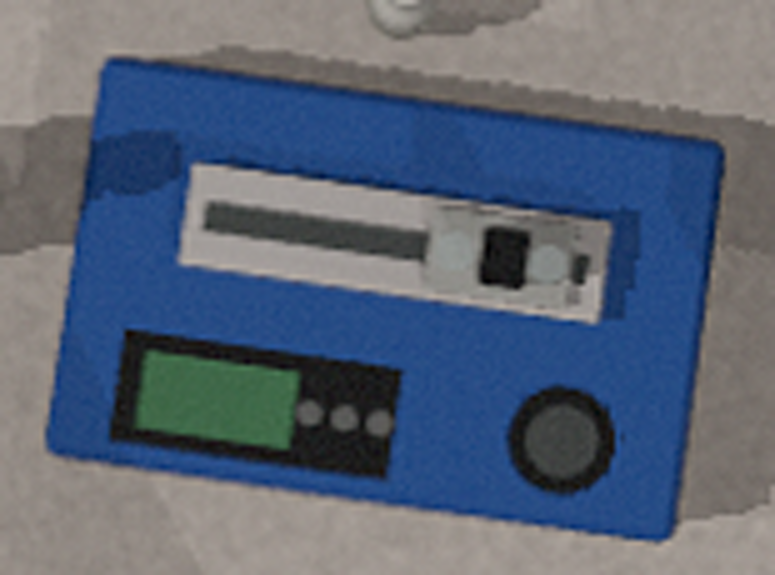

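View pics/side4.png

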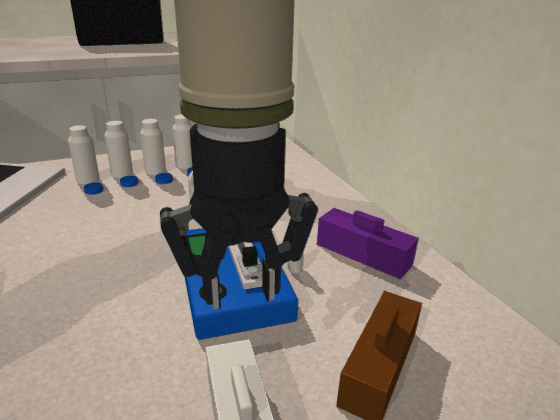

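The cover stands upright on the bench, at (240,390) in the side view and clear of the housing. The measured knob is 16 x 22 mm at z 94 mm, centred at (557.0,39.1). The rail is 164 x 40 mm, centred at (561.9,78.9), with its axis at 83.2°. That puts the slide at about 10 mm.

```bash
python3 -m crank '[[[0.2,0.5,0,0,0,0.28,45],[0.33,0.85,0,0,0,0,45],[0.33,0.85,0,0,0,0,45],[0.33,0.85,0,0,0,0,45],[0.25,0.6,-0.2,0,0,0,45],[0.15,0.34,-0.5,0,0,0,45],[0,0,-0.45,0,0,0,45],[0,0,0,0,0,0,45]]]'
python3 - <<'E'
from h import *
from scipy.spatial.transform import Rotation as Ro
o=manip.get_obs();M=Ro.from_quat(o["ee_rot"]).as_matrix();print(o["position"],np.degrees(np.arctan2(M[1,0],M[0,0])),M[:,2],o["ft_force"])
i,d=manip.camera("side"); cv2.imwrite("pics/s5c.png",cv2.resize(i[130:340,150:330],None,fx=3,fy=2.8)); cv2.imwrite("pics/side5.png",i)
E
```

```text
clock: 9.57
position: [0.5528, 0.0395, 0.128]
ee_rot: [0.998, -0.059, -0.003, 0.0]
ft_force: [-0.9, -0.1, -1.1]
grip_width: 0.527
[0.55281582 0.0394649  0.12798606] -6.784072288634269 [-5.78308730e-03  2.75307308e-04 -9.99983240e-01] [-0.87088443 -0.07552911 -1.1288834 ]
```

View pics/s5c.png

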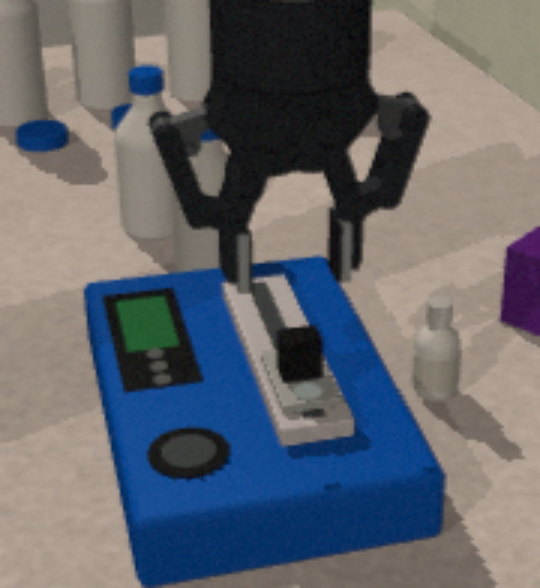

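View pics/side5.png

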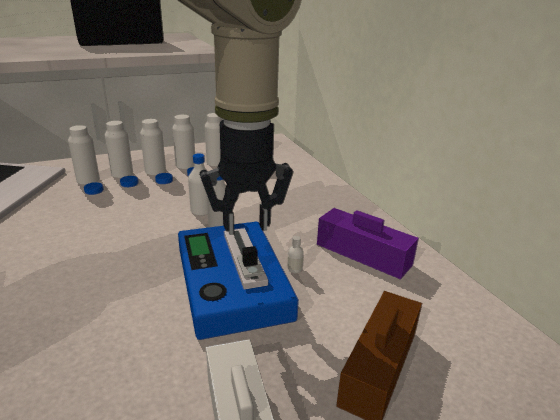

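```bash
python3 - <<'E'
from h import *
c,R,t=K("side");M=np.array([[c["fx"],0,c["cx"]],[0,c["fy"],c["cy"]],[0,0,1]],float)
P=np.array([[.5528,.0395,.128],[.557,.0391,.094],[.557,.0391,.128]])
print(cv2.projectPoints(P,np.array(c["rvec"],float),t,M,np.array([c["k1"],0,0,0.]))[0])
i,d=manip.camera("top"); W=cam_pts("top",d); cv2.imwrite("pics/top5.png",i)
i,d=manip.camera("side"); W=cam_pts("side",d); 
for (u,v) in [(230,226),(231,229),(265,222),(265,226)]: print(u,v,W[v,u])
E
```

```text
[[[246.47964821 231.55926861]]

 [[249.20623775 249.35561011]]

 [[249.10142702 231.18171401]]]
230 226 [0.52567059 0.03734164 0.14502726]
231 229 [0.52548071 0.03210209 0.14271669]
265 222 [0.57840382 0.0264197  0.14705348]
265 226 [0.57878723 0.02712078 0.13944081]
```

View pics/top5.png

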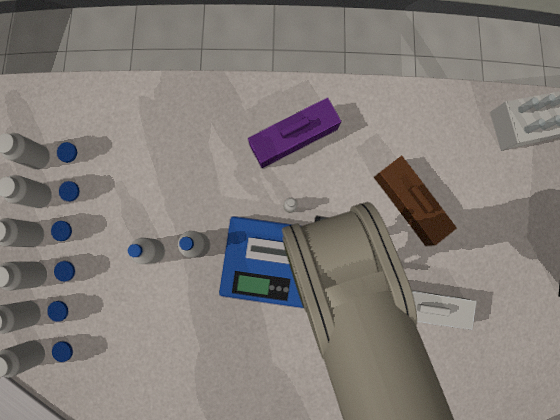

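The projections agree: the fingertips straddle the knob's line. Correcting x by 4 mm and descending.

```bash
python3 -m crank '[[[0.07,0,-0.1,0,0,0,45],[0,0,-0.3,0,0,0,42],[0,0,-0.3,0,0,0,40],[0,0,-0.2,0,0,0,40],[0,0,0,0,0,0,40]]]'
```

```text
clock: 10.35
position: [0.5583, 0.0395, 0.0755]
ee_rot: [0.998, -0.059, -0.001, -0.0]
ft_force: [-0.4, -0.1, -0.5]
grip_width: 0.466
```

```bash
python3 -m crank '[[[0,0,0,0,0,0,10],[0,0,0,0,0,0,10],[0,0,0,0,0,0,10],[0,0,0,0,0,0,10],[0,0,0,0,0,0,10]]]' 50
python3 - <<'E'
from h import *
print(manip.get_obs()["position"],manip.get_obs()["ft_force"])
i,d=manip.camera("side"); cv2.imwrite("pics/s6c.png",cv2.resize(i[130:340,150:330],None,fx=3,fy=2.8))
E
```

```text
clock: 10.98
position: [0.5576, 0.0403, 0.0775]
ee_rot: [0.998, -0.059, -0.001, 0.0]
ft_force: [-10.4, 2.1, 8.4]
grip_width: 0.244
[0.55764813 0.04025314 0.07745642] [-10.37830399   2.13434692   8.40423041]
```

View pics/s6c.png

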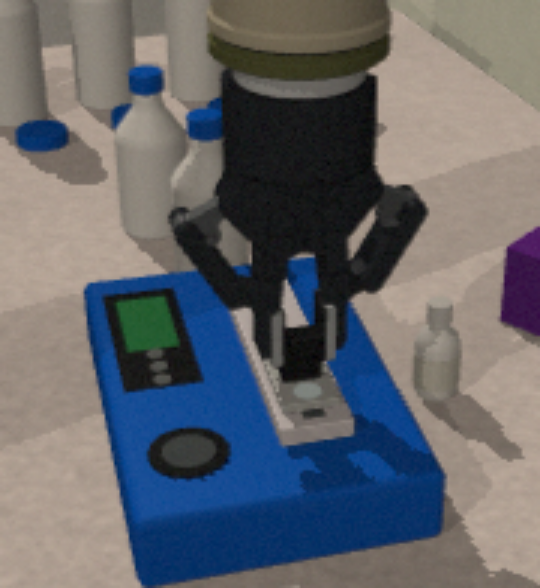

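The knob is held at an opening of 21 mm. First I relieve the side load, then slide over the plain stretch up to about 40 mm.

```bash
python3 -m crank '[[[-0.012,0.002,0.01,0,0,0,10],[0,0,0,0,0,0,10]]]'; for k in 1; do python3 -m crank '[[[0.006,0.05,0,0,0,0,10],[0.006,0.05,0,0,0,0,10],[0,0,0,0,0,0,10]]]'; done
```

```text
clock: 11.28
position: [0.5576, 0.0402, 0.0776]
ee_rot: [0.998, -0.059, -0.001, -0.0]
ft_force: [-5.3, 2.4, 0.2]
grip_width: 0.247
clock: 11.65
position: [0.5582, 0.0457, 0.0775]
ee_rot: [0.998, -0.059, -0.001, 0.0]
ft_force: [-6.9, 0.5, 0.7]
grip_width: 0.238
```

```bash
python3 -m crank '[[[0,0.06,0,0,0,0,10],[0.006,0.06,0,0,0,0,10],[0.007,0.06,0,0,0,0,10],[0.007,0.06,0,0,0,0,10],[0.007,0.06,0,0,0,0,10],[0.007,0.06,0,0,0,0,10],[0,0,0,0,0,0,10]]]'
python3 - <<'E'
from h import *
print(manip.get_obs()["position"],manip.get_obs()["ft_force"])
i,d=manip.camera("side"); cv2.imwrite("pics/s7c.png",cv2.resize(i[130:340,150:330],None,fx=3,fy=2.8))
E
```

```text
clock: 12.52
position: [0.5607, 0.0672, 0.0775]
ee_rot: [0.998, -0.06, -0.0, 0.0]
ft_force: [-4.5, 0.6, 0.1]
grip_width: 0.24
[0.56074243 0.06716095 0.07754614] [-4.51929655  0.64774462  0.10722405]
```

View pics/s7c.png

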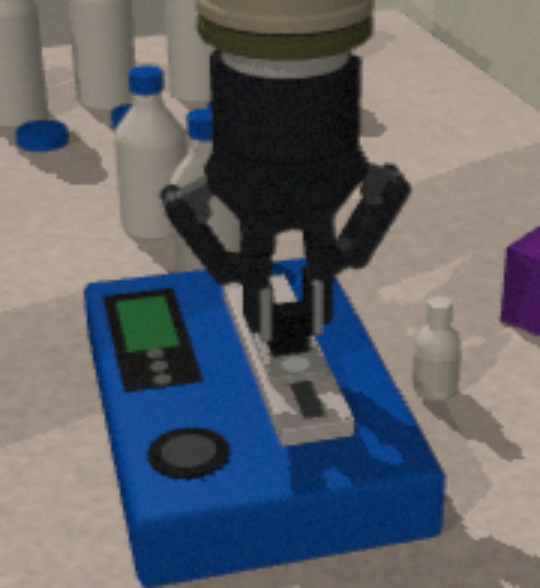

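The slide follows the hand and is at about 37 mm. From here I feel forward in small steps.

```bash
python3 -m crank '[[[-0.002,0.02,0,0,0,0,10]]]'|egrep 'pos|ft'; python3 -m crank '[[[0.002,0.02,0,0,0,0,10]]]'|egrep 'pos|ft';  python3 -m crank '[[[0.002,0.02,0,0,0,0,10]]]'|egrep 'pos|ft'; python3 -m crank '[[[0.002,0.02,0,0,0,0,10]]]'|egrep 'pos|ft'
```

```text
position: [0.5608, 0.0679, 0.0775]
ft_force: [-4.7, -2.7, 1.3]
position: [0.5609, 0.0688, 0.0775]
ft_force: [-5.1, -2.2, 1.6]
position: [0.561, 0.0699, 0.0775]
ft_force: [-4.2, -2.7, 0.5]
position: [0.5612, 0.0711, 0.0775]
ft_force: [-4.8, -2.2, 1.3]
```

```bash
python3 -m crank '[[[0.002,0.02,0,0,0,0,10]]]'|egrep 'pos|ft'; python3 -m crank '[[[0.002,0.02,0,0,0,0,10]]]'|egrep 'pos|ft'
```

```text
position: [0.5613, 0.0723, 0.0775]
ft_force: [-4.4, -3.6, 1.0]
position: [0.5615, 0.0735, 0.0775]
ft_force: [-4.3, -2.9, 1.0]
```

```bash
for k in 1 2; do :; done; python3 -m crank '[[[0.001,0.02,0,0,0,0,10]]]'|egrep 'pos|ft'; python3 -m crank '[[[0.002,0.02,0,0,0,0,10]]]'|egrep 'pos|ft'; python3 -m crank '[[[0.002,0.02,0,0,0,0,10]]]'|egrep 'pos|ft'
```

```text
position: [0.5616, 0.0747, 0.0775]
ft_force: [-4.6, -2.9, 1.0]
position: [0.5617, 0.0759, 0.0775]
ft_force: [-4.0, -2.3, 1.1]
position: [0.5619, 0.077, 0.0775]
ft_force: [-4.7, -2.8, 1.8]
```

```bash
python3 -m crank '[[[0.001,0.02,0,0,0,0,10]]]'|egrep 'pos|ft'; python3 -m crank '[[[0.002,0.02,0,0,0,0,10]]]'|egrep 'pos|ft'
```

```text
position: [0.562, 0.0783, 0.0775]
ft_force: [-3.6, -3.1, 0.2]
position: [0.5622, 0.0799, 0.0775]
ft_force: [-3.2, -1.7, 0.3]
```

```bash
python3 -m crank '[[[0.002,0.015,0,0,0,0,10]]]'|egrep 'pos|ft'
```

```text
position: [0.5624, 0.0815, 0.0775]
ft_force: [-3.4, -1.0, -0.7]
```

```bash
python3 -m crank '[[[0,0,0,0,0,0,10]]]'|egrep 'pos|ft'; python3 -m crank '[[[0,0,0,0,0,0,10]]]'|egrep 'pos|ft'
```

```text
position: [0.5625, 0.0824, 0.0776]
ft_force: [-1.2, 3.2, -2.3]
position: [0.5625, 0.0825, 0.0776]
ft_force: [-0.3, 3.4, -3.1]
```

The slide is now being pulled forward (+3.4 N), so the ball is dropping into the notch. Following in half-millimetre steps.

```bash
python3 -m crank '[[[0.001,0.01,0,0,0,0,10],[0,0,0,0,0,0,10]]]'|egrep 'pos|ft'; python3 -m crank '[[[0.001,0.01,0,0,0,0,10],[0,0,0,0,0,0,10]]]'|egrep 'pos|ft'
```

```text
position: [0.5625, 0.0825, 0.0775]
ft_force: [-0.6, 4.6, -1.3]
position: [0.5625, 0.0826, 0.0776]
ft_force: [-0.1, 3.6, -0.5]
```

```bash
python3 -m crank '[[[0.001,0.01,0,0,0,0,10],[0,0,0,0,0,0,10]]]'|egrep 'pos|ft'
```

```text
position: [0.5625, 0.0829, 0.0775]
ft_force: [-1.7, 1.8, 0.3]
```

```bash
python3 -m crank '[[[0.001,0.006,0,0,0,0,10],[0,0,0,0,0,0,10]]]'|egrep 'pos|ft';python3 -m crank '[[[0,0,0,0,0,0,10],[0,0,0,0,0,0,10]]]'|egrep 'pos|ft'
```

```text
position: [0.5626, 0.0839, 0.0775]
ft_force: [-0.3, 3.6, -1.6]
position: [0.5627, 0.0841, 0.0776]
ft_force: [0.2, 4.9, -1.5]
```

```bash
python3 -m crank '[[[0.001,0.01,0,0,0,0,10],[0,0,0,0,0,0,10]]]'|egrep 'pos|ft';python3 -m crank '[[[0.001,0.01,0,0,0,0,10],[0,0,0,0,0,0,10]]]'|egrep 'pos|ft'
```

```text
position: [0.5627, 0.0851, 0.0776]
ft_force: [0.7, 6.8, -1.4]
position: [0.5628, 0.0858, 0.0775]
ft_force: [1.0, 7.2, -2.2]
```

```bash
python3 -m crank '[[[0.001,0.01,0,0,0,0,10],[0,0,0,0,0,0,10]]]'|egrep 'pos|ft'
```

```text
position: [0.5629, 0.0863, 0.0776]
ft_force: [1.7, 6.4, -0.9]
```

```bash
python3 -m crank '[[[0.001,0.01,0,0,0,0,10],[0,0,0,0,0,0,10]]]'|egrep 'pos|ft';python3 -m crank '[[[0.001,0.01,0,0,0,0,10],[0,0,0,0,0,0,10]]]'|egrep 'pos|ft'
```

```text
position: [0.563, 0.0866, 0.0775]
ft_force: [1.2, 6.0, -1.8]
position: [0.563, 0.0867, 0.0775]
ft_force: [0.9, 5.7, -1.4]
```

```bash
python3 -m crank '[[[0.001,0.008,0,0,0,0,10],[0,0,0,0,0,0,10]]]'|egrep 'pos|ft';python3 -m crank '[[[0.001,0.008,0,0,0,0,10],[0,0,0,0,0,0,10]]]'|egrep 'pos|ft'
```

```text
position: [0.563, 0.0868, 0.0775]
ft_force: [1.3, 3.7, 0.7]
position: [0.563, 0.0869, 0.0775]
ft_force: [-0.8, 1.3, 1.7]
```

```bash
python3 -m crank '[[[0,0.008,0,0,0,0,10],[0,0,0,0,0,0,10]]]'|egrep 'pos|ft'
```

```text
position: [0.563, 0.0872, 0.0775]
ft_force: [0.5, -1.9, 3.7]
```

The force has changed sign while the position stays near 86.9 mm. I check this isn't plain friction by pressing a little further.

```bash
python3 -m crank '[[[0,0.008,0,0,0,0,10],[0,0,0,0,0,0,10]]]'|egrep 'pos|ft'
```

```text
position: [0.563, 0.0874, 0.0775]
ft_force: [-0.4, -4.1, 4.3]
```

```bash
python3 -m crank '[[[0,0.008,0,0,0,0,10],[0,0,0,0,0,0,10]]]'|egrep 'pos|ft'
```

```text
position: [0.5631, 0.0876, 0.0775]
ft_force: [-1.0, -6.9, 5.0]
```

-6.9 N resisting, against about -2.7 N on plain rail, so the notch holds it. Backing off to zero force and checking.

```bash
python3 -m crank '[[[0,-0.02,0,0,0,0,10],[0,0,0,0,0,0,10],[0,0,0,0,0,0,10]]]'
python3 - <<'E'
from h import *
for n in("top","side"):
    i,d=manip.camera(n); cv2.imwrite(f"pics/{n}8.png",i); W=cam_pts(n,d); np.savez(f"pics/{n}8.npz",i=i,W=W)
    if n=="side": cv2.imwrite("pics/s8c.png",cv2.resize(i[130:340,150:330],None,fx=3,fy=2.8))
    if n=="top":
        Z=W[...,2]; m=np.zeros(Z.shape,bool); m[280:345,380:490]=1; hsv=cv2.cvtColor(i,cv2.COLOR_BGR2HSV)
        m&=(abs(Z-.062)<.006); print("cover roof",m.sum(),cv2.minAreaRect(W[m][:,:2].astype(np.float32)*1000))
E
```

```text
clock: 18.45
position: [0.563, 0.0874, 0.0775]
ee_rot: [0.998, -0.06, 0.0, 0.0]
ft_force: [-0.4, -5.2, 3.6]
grip_width: 0.24
cover roof 2407 ((458.560791015625, -201.30303955078125), (182.72970581054688, 59.363525390625), 81.88987731933594)
```

View pics/s8c.png

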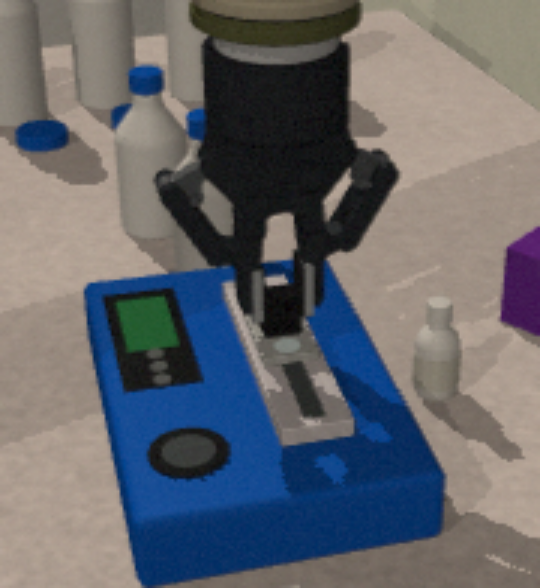

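View pics/top8.png

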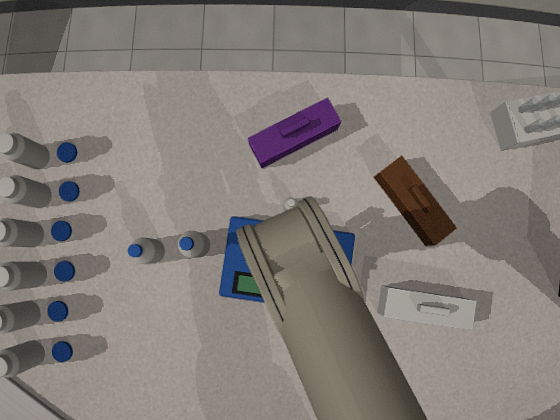

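```bash
python3 -m crank '[[[0,-0.006,0,0,0,0,10],[0,0,0,0,0,0,10]]]'|egrep 'pos|ft'; python3 -m crank '[[[0,-0.006,0,0,0,0,10],[0,0,0,0,0,0,10]]]'|egrep 'pos|ft'
```

```text
position: [0.563, 0.0875, 0.0775]
ft_force: [1.0, -2.9, 3.6]
position: [0.563, 0.0874, 0.0775]
ft_force: [2.5, -1.8, 3.6]
```

```bash
python3 -m crank '[[[-0.002,-0.005,0.004,0,0,0,10],[0,0,0,0,0,0,10],[0,0,0,0,0,0,10]]]'|egrep 'pos|ft'; python3 -m crank '[[[0,0,0,0,0,0,10],[0,0,0,0,0,0,10],[0,0,0,0,0,0,10],[0,0,0,0,0,0,10]]]'
```

```text
position: [0.5629, 0.0871, 0.0776]
ft_force: [4.8, 1.0, -1.4]
clock: 19.92
position: [0.5629, 0.0871, 0.0776]
ee_rot: [0.998, -0.059, 0.0, -0.0]
ft_force: [5.4, 0.9, -2.9]
grip_width: 0.243
```

```bash
python3 - <<'E'
from h import *
W=np.load("pics/top8.npz")["W"];Z=W[...,2]
for n,(u0,u1,v0,v1) in dict(A=(176,212,228,262),B=(124,166,233,267)).items():
    m=np.zeros(Z.shape,bool);m[v0:v1,u0:u1]=1;m&=Z>np.nanmax(Z[m])-.012
    print(n,W[m].mean(0)*1000)
print(manip.get_obs()["position"],manip.get_obs()["ft_force"],manip.get_obs()["clock"])
print(manip.hand_in())
E
```

```text
A [574.61731588 264.58902201 135.35230862]
B [558.85851856 357.57731651 134.72501951]
[0.56292525 0.087116   0.07755174] [ 5.36459653  0.86133167 -2.93225077] 19.925
the job is handed in; nothing more can be done
None
```

I lifted the white cover off by its rib and set it down upright on the bench to the right. I then slid the filter slide left by its knob until the ball dropped into the notch. I handed the job in at 19.9 s, still gripping the knob.

**Cover:** in the last top picture its roof is at bench-standing height, centred at (0.459, -0.201), clear of the photometer.

**Notch:** the slide stopped at about 57 mm by my estimate. On plain rail it dragged with about 2.7 N. It was then pulled forward with up to 7 N, and after that it resisted going further with 6.9 N. To test that it was seated I pushed about 0.5 mm past the zero-force point, then eased back. I had to ease back further than planned because the force lagged. It ended steady at about 1 N along the rail. The ball itself is out of sight, so only these forces show that it is seated.

**Bottles:** bottles a and b measured within 0.2 mm of where they started. I did not remeasure the dropper bottle; it looked unmoved in the pictures.

**Left over:** about 5 N of sideways load across the rail remained on the grip at the end.

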